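# Dose a brown on the pigment machine

### The job

Dose a brown on the pigment machine: press the yellow key, then the red, then the blue, one at a time, each fully down and let up again, and leave the white and green keys alone. Then swing the dose lever with the orange knob round to its stop, hold it there for about half a second, and let go so that it springs back to rest. Do not shift the cup under the spout or the brush jar, vase and palette nearby.

Things in the scene. Friction and masses are not known exactly. Their poses are not given: they have to be found in the camera images.
- machine: Grey and white pigment dosing machine, 250 mm wide, 380 mm tall, fixed. Origin on the table under the middle of the key row; x runs from its front (robot's side) to its back, y to the left seen from the front. Five keys in a row at y = -92, -46, 0, 46, 92 mm (colours in varying order) on a dark panel sloping 31 degrees, rising to the back; panel surface at z = 95 mm at x = 0.
- head_edge (a point): Middle of the lower front edge of the machine's white head, 205 mm above the table. The head (250 mm wide, 120 mm tall above this point) overhangs the upper end of the keys, so a gripper pointing straight down fouls it: come from the front, about square to the sloping panel.
- spout (a point): Tip of the steel spout on the machine's left side, 202 mm above the table; a 20 mm high drip tray, 120 x 110 mm, lies below it.
- yellow_key (a joint): yellow key, sprung: 0 = up, 0.008 (m) = fully down; takes about 2 N to start and 5.5 N to reach the bottom, and springs back up.
- yellow_face (a point): Centre of the yellow key's pressing face, 60 mm up the slope by 36 mm wide, standing 16 mm proud of the panel (10 mm gaps between keys). z of this frame points out of the face (press along -z), x up the slope, y to the machine's left.
- red_key (a joint): red key, sprung: 0 = up, 0.008 (m) = fully down; takes about 2 N to start and 5.5 N to reach the bottom, and springs back up.
- red_face (a point): Centre of the red key's pressing face, 60 mm up the slope by 36 mm wide, standing 16 mm proud of the panel (10 mm gaps between keys). z of this frame points out of the face (press along -z), x up the slope, y to the machine's left.
- blue_key (a joint): blue key, sprung: 0 = up, 0.008 (m) = fully down; takes about 2 N to start and 5.5 N to reach the bottom, and springs back up.
- blue_face (a point): Centre of the blue key's pressing face, 60 mm up the slope by 36 mm wide, standing 16 mm proud of the panel (10 mm gaps between keys). z of this frame points out of the face (press along -z), x up the slope, y to the machine's left.
- white_key (a joint): white key, sprung: 0 = up, 0.008 (m) = fully down; takes about 2 N to start and 5.5 N to reach the bottom, and springs back up.
- white_face (a point): Centre of the white key's pressing face, 60 mm up the slope by 36 mm wide, standing 16 mm proud of the panel (10 mm gaps between keys). z of this frame points out of the face (press along -z), x up the slope, y to the machine's left.
- green_key (a joint): green key, sprung: 0 = up, 0.008 (m) = fully down; takes about 2 N to start and 5.5 N to reach the bottom, and springs back up.
- green_face (a point): Centre of the green key's pressing face, 60 mm up the slope by 36 mm wide, standing 16 mm proud of the panel (10 mm gaps between keys). z of this frame points out of the face (press along -z), x up the slope, y to the machine's left.
- dose_lever (a joint): Sprung dose lever, swinging level about an upright pivot: 0 = rest (arm pointing to the machine's right), grows clockwise seen from above as the knob is brought round towards the robot, stop at 1.0 (rad). About 3 N at the knob to start, 7 N at the stop; springs back by itself.
- lever_grip (a point): Middle of the lever's upright orange knob, a cylinder 26 mm across and 50 mm tall, 110 mm from the pivot axis. The knob's top is 25 mm above this point, the steel arm (22 mm wide) lies 32 mm below it.
- lever_pivot (a point): Point on the lever's upright pivot axis, 70 mm above the table (fixed).
- mix_cup: White ceramic mixing cup, 72 mm across, 80 mm tall, standing on the 20 mm high drip tray under the spout. Origin at the centre of its underside.
- brush_jar: Terracotta jar with brushes, 108 mm across, 235 mm tall over the brushes. Origin at the centre of its underside.
- vase: Green glass vase, 92 mm across, 170 mm tall. Origin at the centre of its underside.
- palette: Wooden palette with dabs of dry paint lying flat, 150 x 210 x 8 mm. Origin at the centre of its underside.
Things that resemble listed ones, but are neither listed nor needed, are in the scene too. There is more than one size of the mix_cup; the one meant has the size given above.

How it is judged:
On the way, in this order (a step that is already met when the one before it is completed fails the run):
1. the yellow key pressed fully down, by itself (value of joint yellow_key above 0.0065 m and value of joint each of red_key, blue_key, white_key, green_key below 0.003 m and value of joint dose_lever below 0.1 rad), for 0.1 s.
2. the red key pressed fully down, by itself (value of joint red_key above 0.0065 m and value of joint each of yellow_key, blue_key, white_key, green_key below 0.003 m and value of joint dose_lever below 0.1 rad), for 0.1 s.
3. the blue key pressed fully down, by itself (value of joint blue_key above 0.0065 m and value of joint each of yellow_key, red_key, white_key, green_key below 0.003 m and value of joint dose_lever below 0.1 rad), for 0.1 s.
4. with every key up, the dose lever swung to its stop and held there (value of joint dose_lever above 0.93 rad and value of joint each of yellow_key, red_key, blue_key, white_key, green_key below 0.003 m), for 0.3 s.
At the end, for the whole second after the job is handed in: All five keys are up again (within 1.5 mm), the lever is back at rest (within 0.06 rad) and still, and the cup, jar, vase and palette stand upright where they stood (within 20 mm) (value of joint each of yellow_key, red_key, blue_key, white_key, green_key below 0.0015 m and value of joint dose_lever below 0.06 rad and velocity of joint dose_lever below 0.1 rad/s and distance of each of mix_cup, brush_jar, vase, palette from where it was at the start of the episode below 0.02 m and angle between each of mix_cup, brush_jar, vase, palette's own z axis and vertical below 0.2 rad and linear speed of each of mix_cup, brush_jar, vase, palette below 0.02 m/s); the robot touches nothing.
It fails at once if the white or the green key pressed (more than 4 mm) (value of joint any of white_key, green_key above 0.004 m).
It fails at once if two keys down at once (value of joint each of yellow_key, red_key above 0.004 m or value of joint each of yellow_key, blue_key above 0.004 m or value of joint each of red_key, blue_key above 0.004 m).
It fails at once if a bystander (cup, jar, vase, palette) shifted by more than 20 mm or tipped (distance of any of mix_cup, brush_jar, vase, palette from where it was at the start of the episode above 0.02 m or angle between any of mix_cup, brush_jar, vase, palette's own z axis and vertical above 0.3 rad).
It also fails if it takes over 72 s, if anything falls off the work surface, if the arm or the gripper's body presses on something with over 40 N, if the wrist force passes 120 N, or if a joint passes its speed limit or range.

### The arm

A 6-joint arm with a two-finger parallel gripper is mounted at the origin on the work surface. World frame = base frame: x ahead of the robot, y to its left, z up, the work surface at z = 0. Lengths are in m, angles in rad, forces in N, time in s.
With the tool pointing down it reaches from about 0.35 to 0.85 m from the base axis. Payload 8.1 kg.
Tool frame: the origin (TCP) lies on the front face of the gripper's body, between the roots of the fingers; the fingertips stand 73 mm ahead of it and the grasp point (between the pads) lies 54 mm ahead of it; z points along the fingers, y is the line along which they close (so a half turn about z gives the same grasp; the last joint's range is limited). The gripper opens to 85 mm and grips with 20 to 120 N. Pads are 22 mm wide; open, the fingers measure 114 mm over their backs; the gripper's body (76 mm by 85 mm) begins 54 mm behind the grasp point. The pads swing forward as they close: fully open they stand 13 mm farther back than shut.
Start: joints at [-1.392, 0.13, 1.488, -0, 1.523, -0.085], TCP at [0.156, -0.579, 0.304] pointing down, gripper open.
Joint ranges: [-2.96, 2.96], [-0.89, 2.26], [0.02, 2.5], [-1.34, 4.48], [0, 2.73], [-2.66, 2.66]. Speed limits (rad/s): [2.39, 2.39, 2.79, 3.14, 3.14, 3.14].

### API

Orientations are given as a rotation vector (axis times angle).
In Python, from plant import * gives the robot as it stands.
- The arm moves only by the shell command python3 -m creep 'ROWS' [FORCE]. ROWS is JSON, a list of rows, each an object with "dr": the turn, a rotation vector about the tool's x, y, z in units of 5 degrees (1.0 is 5 degrees), a list of three; "travel": the shift along the tool's x, y, z in units of 25 mm (1.0 is 25 mm), a list of three; "claw": the finger opening in mm, from 0 to 85.4. In form: [{"dr": [ax, ay, az], "travel": [x, y, z], "claw": claw}, ...]. A call has 1 to 12 rows; each row shifts and turns the commanded pose from where the row before left it, along the tool's axes as they then stand; what a row does not reach is not made up. A row lasts 1/12 s, in which the tool goes at most 41.7 mm and 7.16 degrees, less where a joint would pass 70% of its speed; a pose out of reach is approached as far as the arm can. A call is refused whole if a number of a shift passes 1 or a number of a turn 1, either way. A call with a gripper value outside its range is refused whole. The fingers move at their own pace and stop on an object; FORCE is the grip in N (left out, the last holds). Time passes only in rows, so rows that do not move let the fingers close. It gives the time, the measured TCP pose, the force, the opening and the grip force at its end, in the units of the state.
- sense(): the state, without advancing time (a new reading comes with each control period).
- grab_frame(name): name is "scene" or "top" or "wrist"; returns (picture, depth): 420x560x3 uint8, red, green, blue; 420x560 float32, m along the optical axis (not along the pixel's ray), 0 where there is no reading.
- get_calibration(name): a dict with "fx", "fy", "cx", "cy" (pixels), "eye" and "attitude" of the camera in the world; the wrist camera has in their place "mount" (4x4, takes a point from camera to tool coordinates, whose origin is the TCP and whose axes are the flange's). Camera axes: x right, y down, z forward; pixel columns grow to the right and rows downward; lengths in m; the calibration is good to about 2 mm. The wrist camera is an equidistant fisheye: a pixel r from the principal point sees the ray r / f radians off the axis. A picture is of the moment at which its call begins: read the wrist's pose just before it. get_calibration takes no time and is no camera call.
- job_done(): hands the job in; it is judged then, once.
Trained networks look in the newest picture that a camera, given by its name, has taken for a name from the list of things; names that differ only in an ending like _2 or _b are one class to them, and where a whole thing is asked for, a point or a joint stands for the part that bears it (a point fixed in the world has none). Each returns a list of dicts, best first, with "confidence" (0 to 1); they miss things now and then, are a little off and sometimes report something else, mostly with a low value. They report only what shows in the picture. A call takes as long as a camera call. They do not tell look-alikes from the thing itself.
- outline_of(camera, target): "mask" (420x560 bool, what is visible of it) and "bbox" ([left, top, right, bottom] in pixels, round what is visible of it).
The state is a dict: "clock": time; "joint_positions": joint angles; "qvel": joint speeds; "tau": joint torques, N m; "tcp_pos": TCP position; "ee_rot": TCP orientation; "ft_force": force on the tool from outside, world axes, zero at the start; "ft_torque": the same for the moment, N m; "finger_gap": finger opening in m; "grip_force": force on a finger pad.
Only numpy, scipy, OpenCV 4.12 (cv2) and the standard library are available. Lean on these libraries where they do the work, as an engineer would, in place of code of your own. Each camera call takes 0.05 s, during which the arm holds its last target. There are 200 camera calls.

## Working session

There is one attempt and no reset: what is moved stays moved. The work goes in short steps, Python scripts to look and compute and a shell command to move; the robot and the scene stay as the last step left them, time stands still between calls to the robot, and variables do not carry over. Pictures are saved under pics/ and viewed, at most 10 in all, crops included, and the job is handed in when it is done.

```bash
ls; mkdir -p pics; cat > h.py <<'E'
from plant import *
import numpy as np, cv2
from scipy.spatial.transform import Rotation as R
def cloud(name,d):
    c=get_calibration(name); h,w=d.shape
    u,v=np.meshgrid(np.arange(w),np.arange(h))
    P=np.stack([(u-c['cx'])/c['fx']*d,(v-c['cy'])/c['fy']*d,d],-1)
    A=np.array(c['attitude']); 
    if A.shape!=(3,3): A=R.from_rotvec(A).as_matrix()
    return P@A.T+np.array(c['eye'])
E
python3 - <<'E'
from h import *
for n in ['scene','top']:
    p,d=grab_frame(n); cv2.imwrite(f'pics/{n}.png',p[...,::-1]); np.save(n+'.npy',d); np.save(n+'p.npy',p)
    c=get_calibration(n);print(c)
    W=cloud(n,d)
    for t in ['yellow_face','red_face','blue_face','white_face','green_face','lever_grip','mix_cup','machine','brush_jar','vase','palette']:
        for o in outline_of(n,t)[:2]:
            m=o['mask']&(d>0)
            if m.sum(): print(n,t,round(o['confidence'],2),np.round(o['bbox']),np.round(np.median(W[m],0),3),np.round(W[m].min(0),3),np.round(W[m].max(0),3))
s=sense();print(s)
E
```

```text
pics
{'fx': 424.61942372085826, 'fy': 424.61942372085826, 'cx': 278.90016530314875, 'cy': 212.2165724836145, 'eye': array([ 0.58334147, -0.41963314,  1.46918731]), 'attitude': array([-2.79196012, -0.15283136,  0.03931297])}
scene yellow_face 0.41 [301. 192. 312. 198.] [0.604 0.147 0.103] [0.59  0.131 0.088] [0.619 0.167 0.115]
scene yellow_face 0.17 [280. 152. 389. 308.] [ 0.702 -0.005  0.324] [ 0.541 -0.239 -0.007] [0.88  0.345 0.388]
scene red_face 0.65 [291. 236. 310. 252.] [ 0.593 -0.04   0.107] [ 0.572 -0.054  0.092] [ 0.626 -0.015  0.128]
scene red_face 0.23 [283. 151. 384. 306.] [ 0.701 -0.006  0.324] [ 0.541 -0.239 -0.007] [0.9   0.367 0.388]
scene blue_face 0.66 [302. 202. 311. 213.] [0.6   0.1   0.102] [0.586 0.013 0.074] [0.613 0.122 0.321]
scene green_face 0.63 [293. 225. 306. 236.] [0.589 0.012 0.102] [ 0.575 -0.006  0.087] [0.602 0.029 0.114]
scene green_face 0.17 [275.  90. 296. 132.] [0.501 0.453 0.116] [ 0.457  0.427 -0.001] [0.544 0.509 0.18 ]
scene lever_grip 0.69 [298. 213. 304. 222.] [0.595 0.054 0.102] [ 0.581 -0.029  0.09 ] [0.607 0.076 0.318]
scene lever_grip 
[... 2846 characters left out ...]
{'clock': 1.2, 'joint_positions': array([-1.39241790e+00,  1.30413289e-01,  1.48816730e+00,  3.26303977e-05,
        1.52299729e+00, -8.53908225e-02]), 'qvel': array([ 1.39282574e-03, -3.21184349e-05,  7.73254357e-04,  7.37471652e-04,
       -3.46989907e-04,  2.15471276e-04]), 'tau': array([ 1.63466331e-03, -5.69311523e+01, -5.00871456e+01, -1.14709646e-04,
        8.52021276e-04,  1.08832802e-05]), 'tcp_pos': array([ 0.15647222, -0.57925722,  0.30390226]), 'ee_rot': array([3.11429769e+00, 4.13123534e-01, 5.22207425e-05]), 'ft_force': array([-0.27938779, -0.20787211, -0.01781934]), 'ft_torque': array([0.00811535, 0.01109946, 0.01493258]), 'grip_force': 0.0, 'finger_gap': 0.08534205104542741}
```

```bash
python3 - <<'E'
import cv2
p=cv2.imread('pics/top.png')[70:250,90:380]; cv2.imwrite('pics/topc.png',cv2.resize(p,None,fx=2.7,fy=2.7,interpolation=cv2.INTER_CUBIC))
E
```

```text
(no output)
```

View pics/topc.png

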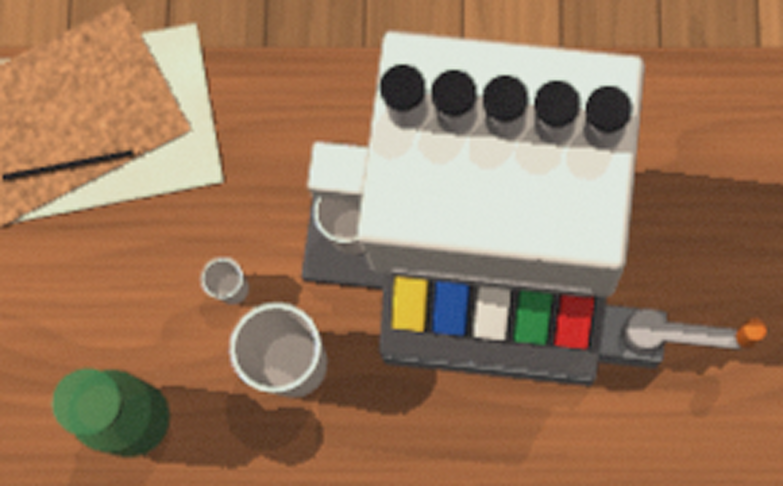

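View pics/scene.png

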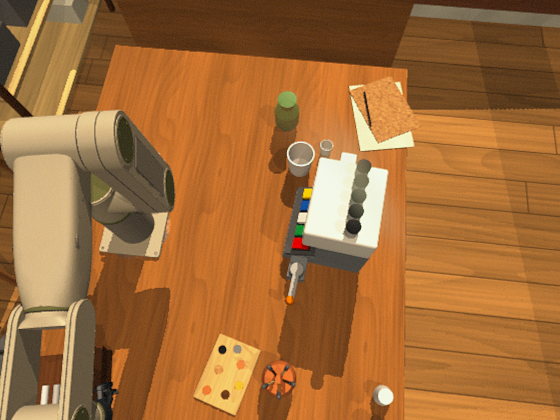

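```bash
python3 - <<'E'
from h import *
hsvr={'yellow':(20,35),'blue':(100,125),'green':(45,85),'red':(172,182)}
C={}
for n in ['top','scene']:
    p=np.load(n+'p.npy');d=np.load(n+'.npy');W=cloud(n,d)
    H=cv2.cvtColor(p,cv2.COLOR_RGB2HSV).astype(int)
    reg=(W[...,0]>.55)&(W[...,0]<.66)&(W[...,1]>-.08)&(W[...,1]<.19)&(W[...,2]>.085)&(W[...,2]<.135)
    for k,(a,b) in hsvr.items():
        h=H[...,0]; 
        if k=='red': h=np.where(h<8,h+180,h); b=188
        m=reg&(h>=a)&(h<=b)&(H[...,1]>140)
        q=W[m]; print(n,k,m.sum(),np.round(q.mean(0),4),np.round((q.min(0)+q.max(0))/2,4),np.round(np.ptp(q,axis=0),3))
    h=H[...,0]; m=(W[...,1]<-.17)&(W[...,1]>-.3)&(W[...,2]>.08)&(W[...,2]<.16)&(W[...,0]>.5)&(W[...,0]<.7)&(h>4)&(h<18)&(H[...,1]>180)
    q=W[m];print('knob',m.sum(),np.round(q.mean(0),4),q.min(0).round(3),q.max(0).round(3)); t=q[q[:,2]>.14]; print('top',len(t),t.mean(0).round(4),t.min(0).round(3),t.max(0).round(3))
    m=(W[...,1]<-.06)&(W[...,1]>-.24)&(W[...,2]>.04)&(W[...,2]<.1)&(W[...,0]>.5)&(W[...,0]<.66)&(H[...,1]<70)
    q=W[m]; z=np.round(q[:,2],2); 
    for zz in np.unique(z): 
        t=q[z==zz]; print(zz,len(t),t.mean(0).round(3),t.min(0).round(3),t.max(0).round(3))
    m=(W[...,1]<.2)&(W[...,1]>-.1)&(W[...,2]>.2)&(W[...,2]<.33)&(W[...,0]>.5)&(W[...,0]<.8)
    q=W[m]
    for yy in (-.06,0,.06,.12,.16):
        t=q[abs(q[:,1]-yy)<.01]; print('head',yy,[(t[(t[:,2]>a)&(t[:,2]<a+.03),0].min().round(3) if ((t[:,2]>a)&(t[:,2]<a+.03)).any() else None) for a in (.2,.23,.26,.29)])
E
```

```text
top yellow 241 [0.617  0.153  0.1094] [0.6179 0.1535 0.1059] [0.057 0.042 0.038]
top blue 234 [0.6123 0.1078 0.1098] [0.6129 0.1083 0.1069] [0.054 0.041 0.041]
top green 207 [0.6014 0.0173 0.1095] [0.6023 0.0183 0.1078] [0.05  0.038 0.043]
top red 244 [ 0.5975 -0.0285  0.1093] [ 0.5984 -0.0283  0.1075] [0.054 0.041 0.041]
knob 75 [ 0.5803 -0.2186  0.1343] [ 0.569 -0.233  0.105] [ 0.594 -0.209  0.145]
top 25 [ 0.5806 -0.2207  0.142 ] [ 0.569 -0.229  0.14 ] [ 0.593 -0.214  0.145]
0.04 4 [ 0.564 -0.112  0.043] [ 0.563 -0.122  0.043] [ 0.566 -0.091  0.043]
0.05 103 [ 0.591 -0.089  0.053] [ 0.562 -0.138  0.046] [ 0.628 -0.062  0.055]
0.06 121 [ 0.59  -0.088  0.057] [ 0.563 -0.137  0.055] [ 0.627 -0.062  0.064]
0.07 47 [ 0.584 -0.102  0.07 ] [ 0.568 -0.132  0.065] [ 0.617 -0.061  0.075]
0.08 199 [ 0.59  -0.151  0.082] [ 0.572 -0.215  0.076] [ 0.615 -0.06   0.085]
0.09 160 [ 0.59  -0.133  0.087] [ 0.573 -0.211  0.085] [ 0.614 -0.062  0.094]
0.1 2 [ 0.603 -0.062  0.099] [ 0.602 -0.062  0.098] [ 0.605 -0.062  0.1  ]
head -0.06 [np.float64(0.601), np.float64(0.6), np.float64(0.6), np.float64(0
[... 1004 characters left out ...]
99 -0.089  0.058] [ 0.549 -0.142  0.055] [ 0.659 -0.061  0.065]
0.07 59 [ 0.599 -0.099  0.07 ] [ 0.548 -0.14   0.065] [ 0.658 -0.06   0.075]
0.08 180 [ 0.593 -0.136  0.082] [ 0.572 -0.202  0.076] [ 0.654 -0.06   0.085]
0.09 137 [ 0.597 -0.124  0.088] [ 0.578 -0.207  0.085] [ 0.657 -0.06   0.095]
0.1 8 [ 0.617 -0.066  0.097] [ 0.602 -0.073  0.095] [ 0.659 -0.061  0.1  ]
head -0.06 [np.float64(0.604), np.float64(0.602), np.float64(0.601), np.float64(0.602)]
head 0 [None, np.float64(0.604), None, np.float64(0.608)]
head 0.06 [None, np.float64(0.611), None, np.float64(0.614)]
head 0.12 [None, np.float64(0.618), None, np.float64(0.621)]
head 0.16 [None, np.float64(0.621), None, np.float64(0.626)]
```

```bash
cat >> h.py <<'E'
yaw=-0.107; M=R.from_euler('z',yaw).as_matrix(); a=np.radians(31)
n=M@[-np.sin(a),0,np.cos(a)]; u=M@[np.cos(a),0,np.sin(a)]
RP=np.stack([u,np.cross(-n,u),-n],1)
F={'yellow':np.array([.617,.153,.109]),'blue':np.array([.612,.1075,.109]),'red':np.array([.5975,-.0285,.109])}
def key(k,off): return F[k]-0.010*u+(0.073+off)*n   # TCP with tip off m above the face
def go(pos,Rt=None):
    s=sense(); Rc=R.from_rotvec(s['ee_rot']).as_matrix()
    print('t',round(s['clock'],2),'tcp',s['tcp_pos'].round(4),'F',s['ft_force'].round(1))
    print('travel units',(Rc.T@(np.array(pos)-s['tcp_pos'])/.025).round(2), 'dist mm',np.linalg.norm(np.array(pos)-s['tcp_pos'])*1000)
    if Rt is not None: print('dr units',(R.from_matrix(Rc.T@Rt).as_rotvec(degrees=True)/5).round(2)); print('after turn travel',(Rt.T@(np.array(pos)-s['tcp_pos'])/.025).round(2))
E
python3 -c "
from h import *
print(get_calibration('wrist')['mount'].round(3))
go([.40,-.25,.37]); go([.42,.05,.37]); go(key('yellow',.05),RP); print(key('yellow',.05))"
```

```text
[[ 0.001 -0.958 -0.288  0.074]
 [ 1.     0.001 -0.    -0.001]
 [ 0.    -0.288  0.958 -0.07 ]
 [ 0.     0.     0.     1.   ]]
t 1.2 tcp [ 0.1565 -0.5793  0.3039] F [-0.3 -0.2 -0. ]
travel units [ 12.84 -10.18  -2.64] dist mm 414.8313042593241
t 1.2 tcp [ 0.1565 -0.5793  0.3039] F [-0.3 -0.2 -0. ]
travel units [ 16.74 -21.55  -2.64] dist mm 685.4053224539357
t 1.2 tcp [ 0.1565 -0.5793  0.3039] F [-0.3 -0.2 -0. ]
travel units [ 22.74 -24.52   3.79] dist mm 841.3063599162967
dr units [-1.15  6.13  4.14]
after turn travel [  8.6  -31.09   9.58]
[0.54548996 0.16068091 0.2092812 ]
```

```bash
sed -i 's/^RP=.*/RP=np.stack([-u,np.cross(-n,-u),-n],1)/' h.py
python3 -m creep '[{"dr":[0,0,-1],"travel":[0,0,-0.6],"claw":0},{"dr":[0,0,-1],"travel":[0,0,-0.6],"claw":0},{"dr":[0,0,-1],"travel":[0,0,-0.6],"claw":0},{"dr":[0,0,-1],"travel":[0,0,-0.6],"claw":0},{"dr":[0,0,-1],"travel":[0,0,0],"claw":0},{"dr":[0,0,-1],"travel":[0,0,0],"claw":0},{"dr":[0,0,-1],"travel":[0,0,0],"claw":0},{"dr":[0,0,-1],"travel":[0,0,0],"claw":0},{"dr":[0,0,-1],"travel":[0,0,0],"claw":0},{"dr":[0,0,-1],"travel":[0,0,0],"claw":0},{"dr":[0,0,-1],"travel":[0,0,0],"claw":0},{"dr":[0,0,-1],"travel":[0,0,0],"claw":0}]'
python3 -c "
from h import *
go([.40,-.25,.37]); go([.42,.08,.37],RP);print(sense()['joint_positions'].round(2))"
```

```text
clock: 2.2
tcp_pos: [0.1564, -0.5793, 0.3639]
ee_rot: [-2.486, -1.92, 0.0]
ft_force: [0.5, -0.1, 1.0]
finger_gap: -0.0001
grip_force: 0.0
t 2.2 tcp [ 0.1564 -0.5793  0.3639] F [ 0.5 -0.1  1. ]
travel units [15.2   6.1  -0.24] dist mm 409.59113512388075
t 2.2 tcp [ 0.1564 -0.5793  0.3639] F [ 0.5 -0.1  1. ]
travel units [28.18  3.53 -0.25] dist mm 710.0104698721856
dr units [ -5.32  -4.58 -19.17]
after turn travel [-6.7  27.35  3.74]
[-1.39  0.11  1.4  -0.    1.63 -1.14]
```

```bash

python3 -m creep '[{"dr":[0,0,0],"travel":[1,0.4,0],"claw":0},{"dr":[0,0,0],"travel":[1,0.4,0],"claw":0},{"dr":[0,0,0],"travel":[1,0.4,0],"claw":0},{"dr":[0,0,0],"travel":[1,0.4,0],"claw":0},{"dr":[0,0,0],"travel":[1,0.4,0],"claw":0},{"dr":[0,0,0],"travel":[1,0.4,0],"claw":0},{"dr":[0,0,0],"travel":[1,0.4,0],"claw":0},{"dr":[0,0,0],"travel":[1,0.4,0],"claw":0},{"dr":[0,0,0],"travel":[1,0.4,0],"claw":0},{"dr":[0,0,0],"travel":[1,0.4,0],"claw":0},{"dr":[0,0,0],"travel":[1,0.4,0],"claw":0},{"dr":[0,0,0],"travel":[1,0.4,0],"claw":0}]'
python3 -m creep '[{"dr":[0,0,0],"travel":[1,0,0],"claw":0},{"dr":[0,0,0],"travel":[1,0,0],"claw":0},{"dr":[0,0,0],"travel":[1,0,0],"claw":0},{"dr":[0,0,0],"travel":[1,0,0],"claw":0},{"dr":[0,0,0],"travel":[1,0,0],"claw":0},{"dr":[0,0,0],"travel":[1,0,0],"claw":0},{"dr":[0,0,0],"travel":[1,0,0],"claw":0},{"dr":[0,0,0],"travel":[1,0,0],"claw":0},{"dr":[0,0,0],"travel":[1,0,0],"claw":0},{"dr":[0,0,0],"travel":[1,0,0],"claw":0}]'
python3 -c "
from h import *
go([.42,.08,.37],RP);print(sense()['joint_positions'].round(2))"
```

```text
clock: 3.2
tcp_pos: [0.3501, -0.319, 0.3641]
ee_rot: [2.49, 1.914, 0.0]
ft_force: [1.4, -0.6, -0.7]
finger_gap: -0.0001
grip_force: 0.0
clock: 4.03
tcp_pos: [0.4138, -0.0773, 0.3642]
ee_rot: [2.49, 1.915, 0.001]
ft_force: [0.9, -0.3, 0.1]
finger_gap: 0.0003
grip_force: 0.0
t 4.03 tcp [ 0.4138 -0.0773  0.3642] F [ 0.9 -0.3  0.1]
travel units [ 6.14 -1.38 -0.23] dist mm 157.54909855075306
dr units [ -5.32  -4.56 -19.22]
after turn travel [ 0.25  6.28 -0.42]
[-0.31 -0.39  1.85  0.    1.67 -0.05]
```

```bash

python3 -m creep '[{"dr":[-0.27,-0.23,-0.96],"travel":[0,0,0],"claw":0},{"dr":[-0.27,-0.23,-0.96],"travel":[0,0,0],"claw":0},{"dr":[-0.27,-0.23,-0.96],"travel":[0,0,0],"claw":0},{"dr":[-0.27,-0.23,-0.96],"travel":[0,0,0],"claw":0},{"dr":[-0.27,-0.23,-0.96],"travel":[0,0,0],"claw":0},{"dr":[-0.27,-0.23,-0.96],"travel":[0,0,0],"claw":0},{"dr":[-0.27,-0.23,-0.96],"travel":[0,0,0],"claw":0},{"dr":[-0.27,-0.23,-0.96],"travel":[0,0,0],"claw":0},{"dr":[-0.27,-0.23,-0.96],"travel":[0,0,0],"claw":0},{"dr":[-0.27,-0.23,-0.96],"travel":[0,0,0],"claw":0}]'
python3 -m creep '[{"dr":[-0.27,-0.23,-0.96],"travel":[0,0,0],"claw":0},{"dr":[-0.27,-0.23,-0.96],"travel":[0,0,0],"claw":0},{"dr":[-0.27,-0.23,-0.96],"travel":[0,0,0],"claw":0},{"dr":[-0.27,-0.23,-0.96],"travel":[0,0,0],"claw":0},{"dr":[-0.27,-0.23,-0.96],"travel":[0,0,0],"claw":0},{"dr":[-0.27,-0.23,-0.96],"travel":[0,0,0],"claw":0},{"dr":[-0.27,-0.23,-0.96],"travel":[0,0,0],"claw":0},{"dr":[-0.27,-0.23,-0.96],"travel":[0,0,0],"claw":0},{"dr":[-0.27,-0.23,-0.96],"travel":[0,0,0],"claw":0},{"dr":[-0.27,-0.23,-0.96],"travel":[0,0,0],"claw":0}]'
python3 -c "
from h import *
go(key('yellow',.05),RP);print(sense()['joint_positions'].round(2))"
```

```text
clock: 4.87
tcp_pos: [0.4137, -0.0784, 0.3641]
ee_rot: [1.339, 2.504, -0.022]
ft_force: [-0.1, -0.8, 0.0]
finger_gap: 0.0006
grip_force: 0.0
clock: 5.7
tcp_pos: [0.4143, -0.0785, 0.3641]
ee_rot: [0.133, 2.591, -0.037]
ft_force: [-12.2, 2.7, 2.4]
finger_gap: 0.0003
grip_force: 0.0
t 5.7 tcp [ 0.4143 -0.0785  0.3641] F [-12.2   2.7   2.4]
travel units [-0.4  10.05  7.5 ] dist mm 313.66294417934586
dr units [0.03 0.07 0.04]
after turn travel [-0.41 10.07  7.47]
[-0.43 -0.89  2.24  0.17  1.28 -1.9 ]
```

```bash

python3 -m creep '[{"dr":[0,0,0],"travel":[0,0.2,0.7],"claw":0},{"dr":[0,0,0],"travel":[0,0.9,0.6],"claw":0},{"dr":[0,0,0],"travel":[0,0.9,0.6],"claw":0},{"dr":[0,0,0],"travel":[0,0.9,0.6],"claw":0},{"dr":[0,0,0],"travel":[0,0.9,0.6],"claw":0},{"dr":[0,0,0],"travel":[0,0.9,0.6],"claw":0},{"dr":[0,0,0],"travel":[0,0.9,0.6],"claw":0},{"dr":[0,0,0],"travel":[0,0.9,0.6],"claw":0},{"dr":[0,0,0],"travel":[0,0.9,0.6],"claw":0},{"dr":[0,0,0],"travel":[0,0.9,0.6],"claw":0},{"dr":[0,0,0],"travel":[0,0.9,0.6],"claw":0},{"dr":[0,0,0],"travel":[0,0.9,0.6],"claw":0}]'
python3 - <<'E'
from h import *
go(key('yellow',.03),RP);print(sense()['joint_positions'].round(2))
for c in ['wrist','top']:
    p,d=grab_frame(c); cv2.imwrite(f'pics/{c}2.png',p[...,::-1])
p=cv2.imread('pics/top2.png')[120:260,180:400]
q=cv2.imread('pics/wrist2.png')
cv2.imwrite('pics/c2.png',np.hstack([cv2.resize(p,(660,420)),q])[:, :][::1,::1] if 0 else cv2.resize(q,(800,600)))
E
```

```text
clock: 6.7
tcp_pos: [0.5358, 0.164, 0.208]
ee_rot: [0.138, 2.592, -0.036]
ft_force: [-0.8, -0.3, 0.2]
finger_gap: 0.0002
grip_force: 0.0
t 6.7 tcp [0.5358 0.164  0.208 ] F [-0.8 -0.3  0.2]
travel units [-0.36 -0.09  0.96] dist mm 25.829394811754476
dr units [ 0.03  0.06 -0.  ]
after turn travel [-0.37 -0.09  0.96]
[ 0.32 -0.25  2.11 -0.3   0.79 -0.99]
```

View pics/c2.png

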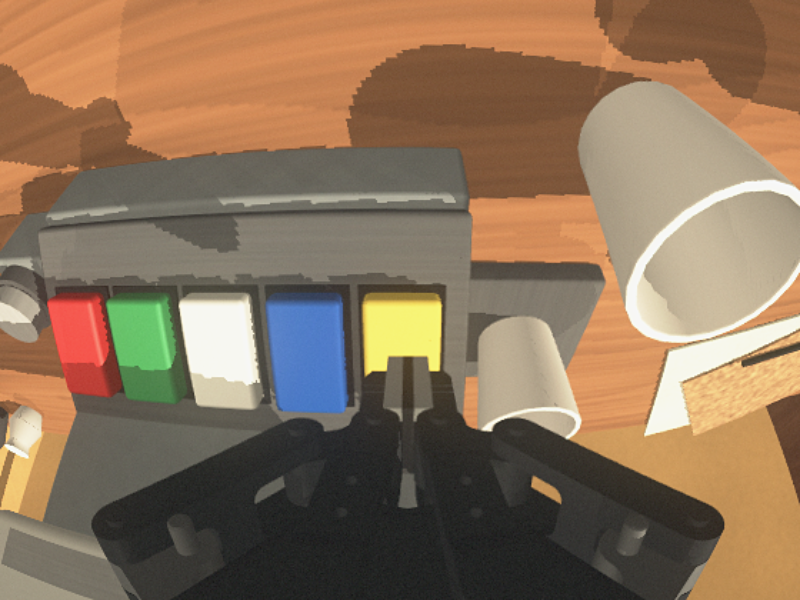

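```bash

python3 -m creep '[{"dr":[0,0,0],"travel":[-0.3,-0.09,0.5],"claw":0},{"dr":[0,0,0],"travel":[0,0,0.5],"claw":0},{"dr":[0,0,0],"travel":[0,0,0.5],"claw":0},{"dr":[0,0,0],"travel":[0,0,0.4],"claw":0},{"dr":[0,0,0],"travel":[0,0,0],"claw":0},{"dr":[0,0,0],"travel":[0,0,0],"claw":0}]'
python3 -c "
from h import *
go(key('yellow',0),RP)"
```

```text
clock: 7.3
tcp_pos: [0.5659, 0.1565, 0.1717]
ee_rot: [0.14, 2.593, -0.037]
ft_force: [0.5, 0.7, 0.8]
finger_gap: 0.0001
grip_force: 0.0
t 7.3 tcp [0.5659 0.1565 0.1717] F [0.5 0.7 0.8]
travel units [-0.06  0.08  0.29] dist mm 7.569491347039375
dr units [ 0.01  0.05 -0.01]
after turn travel [-0.06  0.08  0.29]
```

```bash

python3 -m creep '[{"dr":[0,0,0],"travel":[0,0,0.15],"claw":0},{"dr":[0,0,0],"travel":[0,0,0.15],"claw":0},{"dr":[0,0,0],"travel":[0,0,0],"claw":0}]'
python3 -m creep '[{"dr":[0,0,0],"travel":[0,0,0.12],"claw":0},{"dr":[0,0,0],"travel":[0,0,0],"claw":0}]'
python3 -c "
from h import *
go(key('yellow',-.008),RP); print(sense()['ft_force']@n)"
```

```text
clock: 7.55
tcp_pos: [0.5702, 0.1566, 0.1655]
ee_rot: [0.139, 2.592, -0.036]
ft_force: [-0.1, 0.4, -0.5]
finger_gap: 0.0001
grip_force: 0.0
clock: 7.72
tcp_pos: [0.5718, 0.1566, 0.163]
ee_rot: [0.139, 2.591, -0.036]
ft_force: [-1.2, -0.5, 2.9]
finger_gap: -0.0003
grip_force: 1.4
t 7.72 tcp [0.5718 0.1566 0.163 ] F [-1.2 -0.5  2.9]
travel units [-0.04  0.05  0.19] dist mm 4.916002305069792
dr units [ 0.02  0.07 -0.01]
after turn travel [-0.04  0.05  0.19]
3.120430933571249
```

```bash

python3 -m creep '[{"dr":[0,0,0],"travel":[0,0,0.12],"claw":0},{"dr":[0,0,0],"travel":[0,0,0.08],"claw":0},{"dr":[0,0,0],"travel":[0,0,0],"claw":0}]'
python3 -c "
from h import *
go(key('yellow',-.008),RP); print(sense()['ft_force']@n)"
```

```text
clock: 7.97
tcp_pos: [0.5745, 0.1563, 0.1587]
ee_rot: [0.139, 2.591, -0.036]
ft_force: [-2.5, 0.2, 4.2]
finger_gap: -0.0001
grip_force: 2.5
t 7.97 tcp [0.5745 0.1563 0.1587] F [-2.5  0.2  4.2]
travel units [-0.04  0.05 -0.02] dist mm 1.5735871392534122
dr units [ 0.02  0.07 -0.01]
after turn travel [-0.04  0.05 -0.02]
4.92391812674773
```

```bash

python3 -m creep '[{"dr":[0,0,0],"travel":[0,0,0.1],"claw":0},{"dr":[0,0,0],"travel":[0,0,0],"claw":0},{"dr":[0,0,0],"travel":[0,0,0],"claw":0}]'
python3 -c "
from h import *
go(key('yellow',-.008),RP); print(sense()['ft_force']@n)"
```

```text
clock: 8.22
tcp_pos: [0.5751, 0.1564, 0.1581]
ee_rot: [0.14, 2.592, -0.037]
ft_force: [-30.3, -1.1, 28.8]
finger_gap: 0.0
grip_force: 20.1
t 8.22 tcp [0.5751 0.1564 0.1581] F [-30.3  -1.1  28.8]
travel units [-0.03  0.04 -0.05] dist mm 1.8219485455362485
dr units [ 0.01  0.05 -0.01]
after turn travel [-0.03  0.04 -0.05]
40.14446817954908
```

```bash

python3 -m creep '[{"dr":[0,0,0],"travel":[0,0,-0.5],"claw":0},{"dr":[0,0,0],"travel":[0,0,-0.7],"claw":0},{"dr":[0,0,0],"travel":[0,0,-0.6],"claw":0},{"dr":[0,0,0],"travel":[0,-0.9,0],"claw":0},{"dr":[0,0,0],"travel":[0,-0.9,0],"claw":0},{"dr":[0,0,0],"travel":[0,-0.9,0],"claw":0},{"dr":[0,0,0],"travel":[0,-0.9,0],"claw":0},{"dr":[0,0,0],"travel":[0,-0.9,0],"claw":0},{"dr":[0,0,0],"travel":[0,-0.9,0],"claw":0},{"dr":[0,0,0],"travel":[0,-0.9,0],"claw":0},{"dr":[0,0,0],"travel":[0,-0.9,0],"claw":0},{"dr":[0,0,0],"travel":[0,0,0],"claw":0}]'
python3 - <<'E'
from h import *
go(key('red',0.008),RP)
p,d=grab_frame('wrist'); cv2.imwrite('pics/w3.png',cv2.resize(p[...,::-1],(800,600)))
E
```

```text
clock: 9.22
tcp_pos: [0.5327, -0.0233, 0.1944]
ee_rot: [0.142, 2.592, -0.038]
ft_force: [0.7, -0.7, -0.3]
finger_gap: -0.0003
grip_force: 0.0
t 9.22 tcp [ 0.5327 -0.0233  0.1944] F [ 0.7 -0.7 -0.3]
travel units [-0.06  0.07  1.03] dist mm 25.77356962663673
dr units [-0.    0.06 -0.03]
after turn travel [-0.07  0.07  1.03]
```

View pics/w3.png

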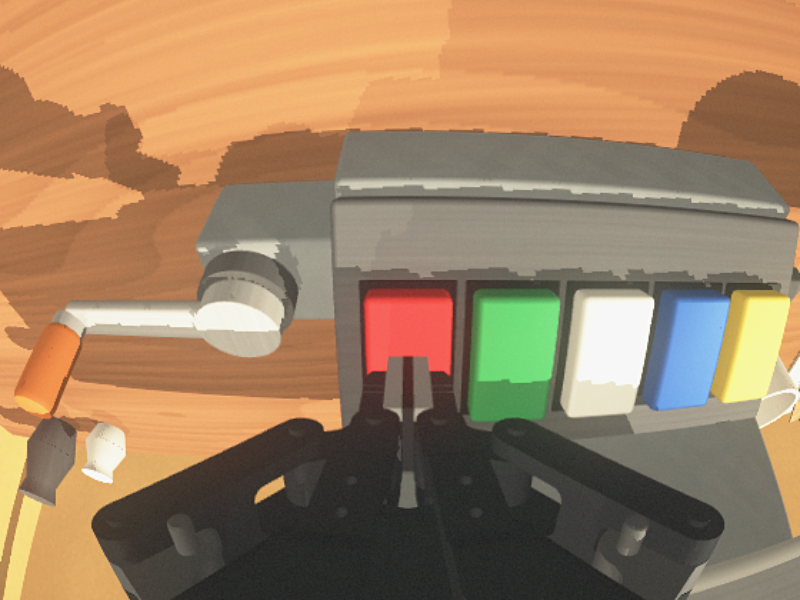

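```bash

python3 -m creep '[{"dr":[0,0,0],"travel":[0,0.05,0.5],"claw":0},{"dr":[0,0,0],"travel":[0,0,0.5],"claw":0},{"dr":[0,0,0],"travel":[0,0,0.2],"claw":0},{"dr":[0,0,0],"travel":[0,0,0.2],"claw":0},{"dr":[0,0,0],"travel":[0,0,0.15],"claw":0},{"dr":[0,0,0],"travel":[0,0,0.1],"claw":0},{"dr":[0,0,0],"travel":[0,0,0],"claw":0}]'
python3 -c "
from h import *
go(key('red',-.008),RP); print(sense()['ft_force']@n)"
```

```text
clock: 9.85
tcp_pos: [0.5543, -0.0209, 0.1588]
ee_rot: [0.139, 2.593, -0.036]
ft_force: [-4.8, 2.3, 3.5]
finger_gap: -0.0001
grip_force: 2.4
t 9.85 tcp [ 0.5543 -0.0209  0.1588] F [-4.8  2.3  3.5]
travel units [-0.07 -0.12  0.01] dist mm 3.49983411097781
dr units [ 0.03  0.05 -0.  ]
after turn travel [-0.07 -0.12  0.01]
5.5705811332758675
```

```bash

python3 -m creep '[{"dr":[0,0,0],"travel":[0,0,0.06],"claw":0},{"dr":[0,0,0],"travel":[0,0,0],"claw":0},{"dr":[0,0,0],"travel":[0,0,0],"claw":0}]'
python3 -c "
from h import *
go(key('red',-.008),RP); print(sense()['ft_force']@n)"
```

```text
clock: 10.1
tcp_pos: [0.555, -0.0211, 0.1584]
ee_rot: [0.139, 2.593, -0.036]
ft_force: [-10.1, 3.0, 5.9]
finger_gap: -0.0002
grip_force: 5.2
t 10.1 tcp [ 0.555  -0.0211  0.1584] F [-10.1   3.    5.9]
travel units [-0.06 -0.11 -0.02] dist mm 3.233892501345129
dr units [ 0.03  0.05 -0.01]
after turn travel [-0.06 -0.11 -0.02]
10.367198449969079
```

```bash

python3 -m creep '[{"dr":[0,0,0],"travel":[0,0,0.05],"claw":0},{"dr":[0,0,0],"travel":[0,0,0],"claw":0},{"dr":[0,0,0],"travel":[0,0,0],"claw":0}]'
python3 -m creep '[{"dr":[0,0,0],"travel":[0,0,-0.5],"claw":0},{"dr":[0,0,0],"travel":[0,0,-0.7],"claw":0},{"dr":[0,0,0],"travel":[0,0,-0.6],"claw":0},{"dr":[0,0,0],"travel":[0,0.85,0],"claw":0},{"dr":[0,0,0],"travel":[0,0.85,0],"claw":0},{"dr":[0,0,0],"travel":[0,0.85,0],"claw":0},{"dr":[0,0,0],"travel":[0,0.85,0],"claw":0},{"dr":[0,0,0],"travel":[0,0.85,0],"claw":0},{"dr":[0,0,0],"travel":[0,0.85,0],"claw":0},{"dr":[0,0,0],"travel":[0,0.2,0],"claw":0},{"dr":[0,0,0],"travel":[0,0,0],"claw":0},{"dr":[0,0,0],"travel":[0,0,0],"claw":0}]'
python3 - <<'E'
from h import *
go(key('blue',0.008),RP)
E
```

```text
clock: 10.35
tcp_pos: [0.5553, -0.021, 0.1581]
ee_rot: [0.138, 2.594, -0.036]
ft_force: [-28.7, 3.4, 23.7]
finger_gap: 0.0
grip_force: 17.8
clock: 11.35
tcp_pos: [0.5468, 0.1127, 0.1959]
ee_rot: [0.138, 2.592, -0.036]
ft_force: [0.2, 0.2, -0.1]
finger_gap: 0.0005
grip_force: 0.0
t 11.35 tcp [0.5468 0.1127 0.1959] F [ 0.2  0.2 -0.1]
travel units [-0.05  0.07  1.09] dist mm 27.222720218609304
dr units [0.02 0.06 0.  ]
after turn travel [-0.05  0.07  1.09]
```

```bash

python3 -m creep '[{"dr":[0,0,0],"travel":[0,0.06,0.5],"claw":0},{"dr":[0,0,0],"travel":[0,0,0.5],"claw":0},{"dr":[0,0,0],"travel":[0,0,0.2],"claw":0},{"dr":[0,0,0],"travel":[0,0,0.2],"claw":0},{"dr":[0,0,0],"travel":[0,0,0.2],"claw":0},{"dr":[0,0,0],"travel":[0,0,0.15],"claw":0},{"dr":[0,0,0],"travel":[0,0,0],"claw":0},{"dr":[0,0,0],"travel":[0,0,0],"claw":0}]'
python3 -c "
from h import *
go(key('blue',-.008),RP); print(sense()['ft_force']@n)"
```

```text
clock: 12.02
tcp_pos: [0.5695, 0.1112, 0.1585]
ee_rot: [0.14, 2.592, -0.037]
ft_force: [-3.2, -2.4, 3.3]
finger_gap: -0.0003
grip_force: 2.6
t 12.02 tcp [0.5695 0.1112 0.1585] F [-3.2 -2.4  3.3]
travel units [-0.04  0.03 -0.02] dist mm 1.4716574719034168
dr units [ 0.01  0.06 -0.01]
after turn travel [-0.04  0.03 -0.03]
4.28826325864992
```

```bash

python3 -m creep '[{"dr":[0,0,0],"travel":[0,0,0.1],"claw":0},{"dr":[0,0,0],"travel":[0,0,0],"claw":0},{"dr":[0,0,0],"travel":[0,0,0],"claw":0}]'
python3 -c "
from h import *
go(key('blue',-.008),RP); print(sense()['ft_force']@n)"
```

```text
clock: 12.27
tcp_pos: [0.5702, 0.1114, 0.158]
ee_rot: [0.14, 2.593, -0.038]
ft_force: [-39.2, -3.9, 35.2]
finger_gap: 0.0
grip_force: 24.9
t 12.27 tcp [0.5702 0.1114 0.158 ] F [-39.2  -3.9  35.2]
travel units [-0.03  0.02 -0.06] dist mm 1.7195534249854032
dr units [ 0.    0.04 -0.01]
after turn travel [-0.03  0.02 -0.06]
50.038529686749435
```

```bash

python3 -m creep '[{"dr":[0,0,0],"travel":[0,0,-0.5],"claw":0},{"dr":[0,0,0],"travel":[0,0,-0.9],"claw":0},{"dr":[0,0,0],"travel":[0,0,-0.9],"claw":0},{"dr":[0,0,0],"travel":[0,0,-0.9],"claw":0},{"dr":[0,0,0],"travel":[0,0,-0.9],"claw":0},{"dr":[0,0,0],"travel":[0,0,-0.9],"claw":0},{"dr":[0,0,0],"travel":[0,0,0],"claw":0},{"dr":[0,0,0],"travel":[0,0,0],"claw":0}]'
cat >> h.py <<'E'
K=np.array([.582,-.226,.121]); PIV=K+0.110*(M@[0,1,0])
def lever(th,dz=0.057):
    r=R.from_euler('z',-th).as_matrix()
    pos=PIV+r@(K-PIV)+[0,0,dz]; x=r@M@[0,1,0]; z=np.array([0,0,-1.])
    return pos,np.stack([x,np.cross(z,x),z],1)
E
python3 -c "
from h import *
go(lever(0,.17)[0],lever(0)[1])
print(lever(0)[1])"
```

```text
clock: 12.93
tcp_pos: [0.5069, 0.1187, 0.2652]
ee_rot: [0.139, 2.588, -0.034]
ft_force: [0.3, 1.1, -0.5]
finger_gap: 0.0
grip_force: 0.0
t 12.93 tcp [0.5069 0.1187 0.2652] F [ 0.3  1.1 -0.5]
travel units [ -4.35 -13.39   1.41] dist mm 353.67294157229145
dr units [ 4.97  4.91 17.5 ]
after turn travel [-13.39   4.46  -1.03]
[[ 0.10679594  0.99428096  0.        ]
 [ 0.99428096 -0.10679594  0.        ]
 [ 0.          0.         -1.        ]]
```

```bash

python3 -m creep '[{"dr":[0.26,0.26,0.92],"travel":[0,0,0],"claw":0},{"dr":[0.26,0.26,0.92],"travel":[0,0,0],"claw":0},{"dr":[0.26,0.26,0.92],"travel":[0,0,0],"claw":0},{"dr":[0.26,0.26,0.92],"travel":[0,0,0],"claw":0},{"dr":[0.26,0.26,0.92],"travel":[0,0,0],"claw":0},{"dr":[0.26,0.26,0.92],"travel":[0,0,0],"claw":0},{"dr":[0.26,0.26,0.92],"travel":[0,0,0],"claw":0},{"dr":[0.26,0.26,0.92],"travel":[0,0,0],"claw":0},{"dr":[0.26,0.26,0.92],"travel":[0,0,0],"claw":0},{"dr":[0.26,0.26,0.92],"travel":[0,0,0],"claw":0}]'
python3 -m creep '[{"dr":[0.26,0.26,0.92],"travel":[0,0,0],"claw":0},{"dr":[0.26,0.26,0.92],"travel":[0,0,0],"claw":0},{"dr":[0.26,0.26,0.92],"travel":[0,0,0],"claw":0},{"dr":[0.26,0.26,0.92],"travel":[0,0,0],"claw":0},{"dr":[0.26,0.26,0.92],"travel":[0,0,0],"claw":0},{"dr":[0.26,0.26,0.92],"travel":[0,0,0],"claw":0},{"dr":[0.26,0.26,0.92],"travel":[0,0,0],"claw":0},{"dr":[0.26,0.26,0.92],"travel":[0,0,0],"claw":0},{"dr":[0.26,0.26,0.92],"travel":[0,0,0],"claw":0}]'
python3 -m creep '[{"dr":[0,0,0],"travel":[-1,0,0],"claw":60},{"dr":[0,0,0],"travel":[-1,0,0],"claw":60},{"dr":[0,0,0],"travel":[-1,0,0],"claw":60},{"dr":[0,0,0],"travel":[-1,0,0],"claw":60},{"dr":[0,0,0],"travel":[-1,0,0],"claw":60},{"dr":[0,0,0],"travel":[-1,0,0],"claw":60},{"dr":[0,0,0],"travel":[-1,0,0],"claw":60},{"dr":[0,0,0],"travel":[-1,0,0],"claw":60},{"dr":[0,0,0],"travel":[-1,0,0],"claw":60},{"dr":[0,0,0],"travel":[-1,0,0],"claw":60},{"dr":[0,0,0],"travel":[-1,0,0],"claw":60},{"dr":[0,0,0],"travel":[-1,0,0],"claw":60}]'
python3 -c "
from h import *
go(lever(0,.17)[0],lever(0)[1])
print(sense()['joint_positions'].round(2))"
```

```text
clock: 13.77
tcp_pos: [0.5061, 0.1182, 0.2611]
ee_rot: [1.314, 2.548, -0.024]
ft_force: [0.6, 0.2, -0.2]
finger_gap: -0.0003
grip_force: 0.0
clock: 14.52
tcp_pos: [0.5062, 0.1181, 0.2611]
ee_rot: [-2.334, -2.092, 0.006]
ft_force: [-0.8, -1.2, 0.3]
finger_gap: -0.0004
grip_force: 0.0
clock: 15.52
tcp_pos: [0.4744, -0.1814, 0.2608]
ee_rot: [-2.331, -2.098, 0.004]
ft_force: [1.2, 0.6, -0.8]
finger_gap: 0.06
grip_force: 0.0
t 15.52 tcp [ 0.4744 -0.1814  0.2608] F [ 1.2  0.6 -0.8]
travel units [-1.32  4.46 -1.24] dist mm 120.34629638244486
dr units [-0.07 -0.02  0.02]
after turn travel [-1.31  4.47 -1.21]
[-0.47 -0.09  1.79 -0.    1.45 -0.36]
```

```bash

python3 -m creep '[{"dr":[0,0,0],"travel":[-0.65,0,-0.4],"claw":60},{"dr":[0,0,0],"travel":[-0.65,0,-0.4],"claw":60},{"dr":[0,0,0],"travel":[0,0.9,0],"claw":60},{"dr":[0,0,0],"travel":[0,0.9,0],"claw":60},{"dr":[0,0,0],"travel":[0,0.9,0],"claw":60},{"dr":[0,0,0],"travel":[0,0.9,0],"claw":60},{"dr":[0,0,0],"travel":[0,0.85,0],"claw":60},{"dr":[0,0,0],"travel":[0,0,0],"claw":60},{"dr":[0,0,0],"travel":[0,0,0],"claw":60}]'
python3 - <<'E'
from h import *
s=sense(); p,d=grab_frame('wrist'); cv2.imwrite('pics/w4.png',cv2.resize(p[...,::-1],(800,600)))
go(lever(0)[0],lever(0)[1])
c=get_calibration('wrist'); Rt=R.from_rotvec(s['ee_rot']).as_matrix(); mt=c['mount']
# knob by colour, fisheye
v,u=np.mgrid[0:420,0:560]; x=u-c['cx']; y=v-c['cy']; r=np.hypot(x,y)+1e-9; th=r/c['fx']
P=np.stack([x/r*np.tan(th)*d,y/r*np.tan(th)*d,d],-1)
W=(P@mt[:3,:3].T+mt[:3,3])@Rt.T+s['tcp_pos']
H=cv2.cvtColor(p,cv2.COLOR_RGB2HSV)
m=(d>0)&(abs(W-K)<[.05,.05,.05]).all(-1)&(W[...,2]>.095)&(H[...,0]>3)&(H[...,0]<19)&(H[...,1]>170)
q=W[m];print(m.sum(),q.mean(0).round(4),q.min(0).round(4),q.max(0).round(4)); t=q[q[:,2]>q[:,2].max()-.004]; print(len(t),t.mean(0).round(4),t.min(0).round(4),t.max(0).round(4)); print(np.argwhere(m).mean(0))
E
```

```text
clock: 16.27
tcp_pos: [0.5824, -0.2241, 0.2793]
ee_rot: [-2.329, -2.098, 0.005]
ft_force: [-0.2, 0.9, -1.3]
finger_gap: 0.0602
grip_force: 0.0
t 16.32 tcp [ 0.5818 -0.2241  0.2799] F [-0.3 -0.7 -0.1]
travel units [-0.08  0.04  4.08] dist mm 101.93183641994509
dr units [-0.08 -0.03  0.03]
after turn travel [-0.08  0.02  4.08]
697 [ 0.586  -0.2167  0.1298] [ 0.5719 -0.2338  0.0961] [ 0.5963 -0.2091  0.1413]
336 [ 0.5897 -0.2219  0.1392] [ 0.5723 -0.2338  0.1373] [ 0.5961 -0.2098  0.1413]
[208.12338594 290.83931133]
```

View pics/w4.png

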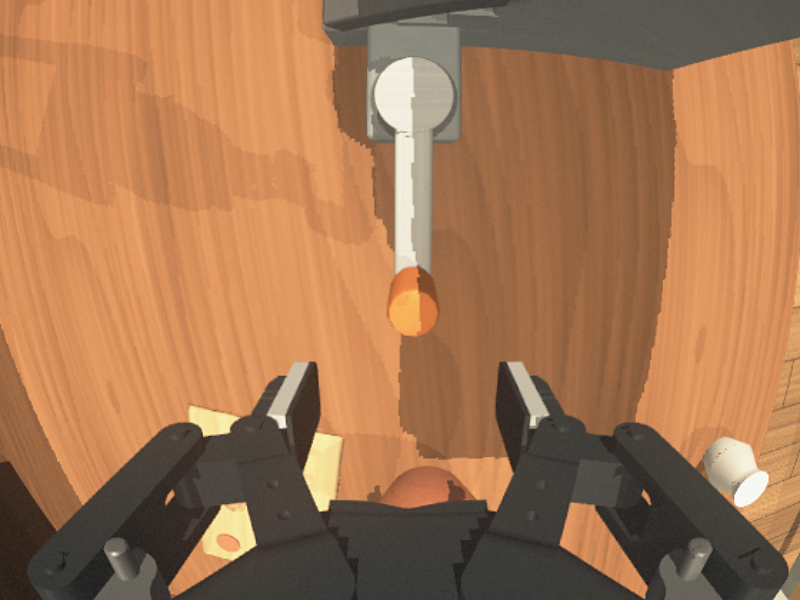

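```bash
sed -i 's/^K=.*PIV/K=np.array([.584,-.2225,.119]); PIV/' h.py
python3 -m creep '[{"dr":[0,0,0],"travel":[0.05,0.05,0.7],"claw":60},{"dr":[0,0,0],"travel":[0,0,0.7],"claw":60},{"dr":[0,0,0],"travel":[0,0,0.7],"claw":60},{"dr":[0,0,0],"travel":[0,0,0.7],"claw":60},{"dr":[0,0,0],"travel":[0,0,0.7],"claw":60},{"dr":[0,0,0],"travel":[0,0,0.6],"claw":60},{"dr":[0,0,0],"travel":[0,0,0],"claw":36},{"dr":[0,0,0],"travel":[0,0,0],"claw":36},{"dr":[0,0,0],"travel":[0,0,0],"claw":36},{"dr":[0,0,0],"travel":[0,0,0],"claw":36},{"dr":[0,0,0],"travel":[0,0,0],"claw":36}]'
python3 -c "
from h import *
go(*lever(0)); go(*lever(.2))"
```

```text
clock: 17.23
tcp_pos: [0.5838, -0.2231, 0.1812]
ee_rot: [-2.334, -2.101, 0.001]
ft_force: [-0.6, -0.0, 0.1]
finger_gap: 0.0364
grip_force: 0.0
t 17.23 tcp [ 0.5838 -0.2231  0.1812] F [-0.6 -0.   0.1]
travel units [0.02 0.01 0.21] dist mm 5.202300163661022
dr units [-0.02 -0.01  0.02]
after turn travel [0.02 0.01 0.21]
t 17.23 tcp [ 0.5838 -0.2231  0.1812] F [-0.6 -0.   0.1]
travel units [ 0.11 -0.87  0.21] dist mm 22.48207681315576
dr units [-0.02 -0.    2.32]
after turn travel [-0.06 -0.87  0.21]
```

```bash

python3 -m creep '[{"dr":[0,0,1],"travel":[0.017,-0.384,0.1],"claw":36},{"dr":[0,0,1],"travel":[0.017,-0.384,0],"claw":36},{"dr":[0,0,1],"travel":[0.017,-0.384,0],"claw":36},{"dr":[0,0,1],"travel":[0.017,-0.384,0],"claw":36},{"dr":[0,0,1],"travel":[0.017,-0.384,0],"claw":36},{"dr":[0,0,1],"travel":[0.017,-0.384,0],"claw":36},{"dr":[0,0,1],"travel":[0.017,-0.384,0],"claw":36},{"dr":[0,0,1],"travel":[0.017,-0.384,0],"claw":36},{"dr":[0,0,1],"travel":[0.017,-0.384,0],"claw":36},{"dr":[0,0,0],"travel":[0,0,0],"claw":36}]'
python3 -c "
from h import *
go(*lever(1.0)); s=sense(); print(R.from_rotvec(s['ee_rot']).as_matrix().T@s['ft_force'],s['grip_force'])"
```

```text
clock: 18.07
tcp_pos: [0.5097, -0.1825, 0.1789]
ee_rot: [-2.963, -1.043, 0.001]
ft_force: [5.2, -3.1, -3.9]
finger_gap: 0.0362
grip_force: 2.9
t 18.07 tcp [ 0.5097 -0.1825  0.1789] F [ 5.2 -3.1 -3.9]
travel units [ 0.12 -0.94  0.12] dist mm 23.748191949889463
dr units [-0.    0.01  2.44]
after turn travel [-0.08 -0.94  0.12]
[2.09191105 5.67519734 3.94301616] 2.932651787996292
```

```bash

python3 -m creep '[{"dr":[0,0,1],"travel":[0.017,-0.384,0],"claw":36},{"dr":[0,0,1],"travel":[0.017,-0.384,0],"claw":36},{"dr":[0,0,0.4],"travel":[0,-0.2,0],"claw":36},{"dr":[0,0,0],"travel":[0,-0.08,0],"claw":36},{"dr":[0,0,0],"travel":[0,0,0],"claw":36}]'
python3 -c "
from h import *
go(*lever(1.0)); s=sense(); print(R.from_rotvec(s['ee_rot']).as_matrix().T@s['ft_force'],s['grip_force'])"
```

```text
clock: 18.48
tcp_pos: [0.496, -0.1617, 0.1791]
ee_rot: [3.053, 0.738, -0.002]
ft_force: [1.6, -7.1, 0.6]
finger_gap: 0.0362
grip_force: 3.6
t 18.48 tcp [ 0.496  -0.1617  0.1791] F [ 1.6 -7.1  0.6]
travel units [0.04 0.05 0.12] dist mm 3.442584496739141
dr units [0.01 0.02 0.12]
after turn travel [0.04 0.05 0.12]
[-1.80288206  7.0125701  -0.56811409] 3.6084602773189545
```

```bash

python3 -m creep '[{"dr":[0,0,0],"travel":[0,-0.12,0],"claw":36},{"dr":[0,0,0],"travel":[0,-0.06,0],"claw":36},{"dr":[0,0,0],"travel":[0,0,0],"claw":36}]'
python3 -c "
from h import *
go(*lever(1.0)); s=sense(); print(R.from_rotvec(s['ee_rot']).as_matrix().T@s['ft_force'],s['grip_force'])"
```

```text
clock: 18.73
tcp_pos: [0.4939, -0.1584, 0.1791]
ee_rot: [3.052, 0.737, -0.003]
ft_force: [0.6, -9.5, -0.2]
finger_gap: 0.036
grip_force: 4.1
t 18.73 tcp [ 0.4939 -0.1584  0.1791] F [ 0.6 -9.5 -0.2]
travel units [0.05 0.2  0.12] dist mm 6.073460056942392
dr units [0.02 0.02 0.12]
after turn travel [0.05 0.2  0.12]
[-3.81383352  8.70070602  0.20295563] 4.129154831171036
```

```bash

python3 -m creep '[{"dr":[0,0,0],"travel":[0,-0.07,0],"claw":36},{"dr":[0,0,0],"travel":[0,0,0],"claw":36},{"dr":[0,0,0],"travel":[0,0,0],"claw":36}]'
python3 - <<'E'
from h import *
go(*lever(1.0)); s=sense(); print(R.from_rotvec(s['ee_rot']).as_matrix().T@s['ft_force'],s['grip_force'])
p,d=grab_frame('wrist'); cv2.imwrite('pics/w5.png',cv2.resize(p[...,::-1],(800,600)))
E
```

```text
clock: 18.98
tcp_pos: [0.4937, -0.1579, 0.1791]
ee_rot: [3.05, 0.736, -0.001]
ft_force: [4.3, -15.1, -3.6]
finger_gap: 0.0358
grip_force: 7.6
t 18.98 tcp [ 0.4937 -0.1579  0.1791] F [  4.3 -15.1  -3.6]
travel units [0.05 0.23 0.13] dist mm 6.592162764190822
dr units [0.04 0.02 0.11]
after turn travel [0.05 0.23 0.13]
[-3.08066323 15.37827896  3.66746635] 7.631737589836121
```

View pics/w5.png

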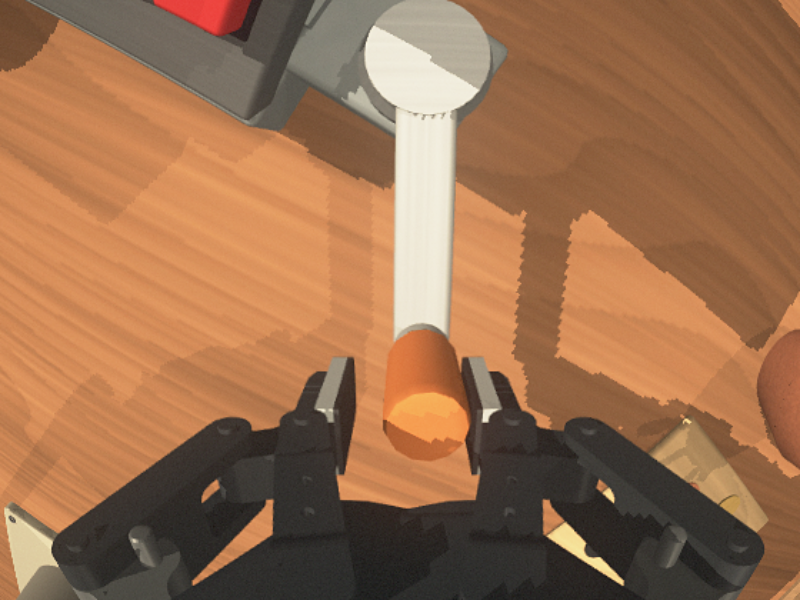

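```bash

python3 -m creep '[{"dr":[0,0,0],"travel":[0,-0.02,0],"claw":36},{"dr":[0,0,0],"travel":[0,0,0],"claw":36},{"dr":[0,0,0],"travel":[0,0,0],"claw":36},{"dr":[0,0,0],"travel":[0,0,0],"claw":36},{"dr":[0,0,0],"travel":[0,0,0],"claw":36},{"dr":[0,0,0],"travel":[0,0,0],"claw":36},{"dr":[0,0,0],"travel":[0,0.1,-0.9],"claw":36},{"dr":[0,0,0],"travel":[0,0,-1],"claw":36},{"dr":[0,0,0],"travel":[0,0,-1],"claw":36},{"dr":[0,0,0],"travel":[0,0,-1],"claw":36},{"dr":[0,0,0],"travel":[0,0,-0.5],"claw":36},{"dr":[0,0,0],"travel":[0,0,0],"claw":36}]'
python3 -m creep '[{"dr":[0,0,0],"travel":[0,0,0],"claw":36},{"dr":[0,0,0],"travel":[0,0,0],"claw":36},{"dr":[0,0,0],"travel":[0,0,0],"claw":36},{"dr":[0,0,0],"travel":[0,0,0],"claw":36},{"dr":[0,0,0],"travel":[0,0,0],"claw":36},{"dr":[0,0,0],"travel":[0,0,0],"claw":36},{"dr":[0,0,0],"travel":[0,0,0],"claw":36},{"dr":[0,0,0],"travel":[0,0,0],"claw":36},{"dr":[0,0,0],"travel":[0,0,0],"claw":36},{"dr":[0,0,0],"travel":[0,0,0],"claw":36},{"dr":[0,0,0],"travel":[0,0,0],"claw":36},{"dr":[0,0,0],"travel":[0,0,0],"claw":36}]'
python3 - <<'E'
from h import *
p,d=grab_frame('scene'); cv2.imwrite('pics/s6.png',cv2.resize(p[60:410,180:420,::-1],None,fx=1.7,fy=1.7))
E
```

```text
clock: 20.03
tcp_pos: [0.4952, -0.1576, 0.2918]
ee_rot: [3.053, 0.736, 0.003]
ft_force: [1.3, -0.5, 0.2]
finger_gap: 0.0358
grip_force: 0.0
clock: 21.03
tcp_pos: [0.4936, -0.1567, 0.2876]
ee_rot: [-3.052, -0.733, 0.005]
ft_force: [-0.0, 0.1, 0.7]
finger_gap: 0.0358
grip_force: 0.0
```

View pics/s6.png

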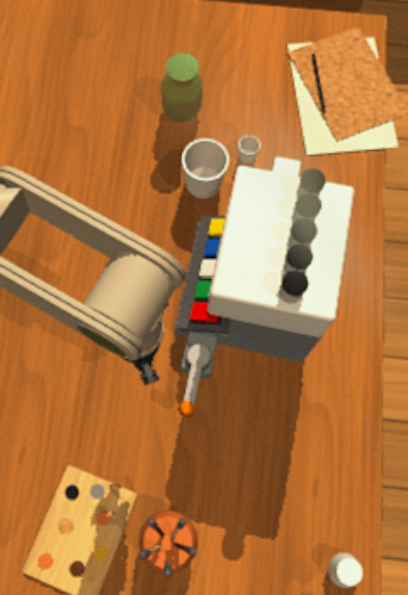

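The picture shows the lever back at rest (knob at (186,408)) and all the keys up. Vase, jar and palette stand where they were, and the gripper is clear of everything.

```bash
python3 -c "
from plant import *
print(job_done())"
```

```text
the job is handed in; nothing more can be done
None
```

I pressed yellow, red and blue in order, each to the bottom, then swung the lever to its stop, held it there and let it spring back. The job is handed in at about 21 s of the 72 s limit, but `job_done()` returned no verdict; the last picture showed the lever at rest, the keys up, and the jar, vase and palette in place (the cup under the spout was hidden by the machine's head).

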